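# Put the marble moulding away in the drawer under the head

## Task

Clear the jar that blocks the drawer below the marble head: stand it upright on the white tile on top of the other drawer unit. Then pull the drawer under the head fully out to its stop, and lay the stepped marble moulding flat on the cork mat in that drawer, base down, setting it down rather than dropping it. Leave the drawer open, keep the other drawer shut and do not disturb the marble shard, the bottles and the brush pot.

Things in the scene. Friction and masses are not known exactly. Their poses are not given: they have to be found in the camera images.
- head_front (a point): Low grey drawer unit that carries a marble child's head (on a dark wooden block, 155 mm in all). Fixed. 240 mm wide (y), 260 deep (x), 183 high. This point lies on the bench under the middle of its front face; z up, x into the unit (the front looks to -x), y to its left seen from the robot. Above the drawer is an open slot with papers, then the top board.
- board_edge (a point): Middle of the front lower edge of the head unit's wooden top board, 48 mm ahead of its front face and 165 mm above the bench: the board, 18 mm thick, overhangs. A tool held upright over the drawer knob hits it; tilt the tool 25 to 45 degrees, fingers pointing forward and down. The other unit's board is the same.
- drawer (a joint): Opening of the blue-fronted drawer in the head unit, m: 0 shut, 0.175 at its stop; starts at 0 to 0.012. It slides to -x of head_front, friction about 1.5 N plus light damping, and stays where it is left. Front panel 234 mm wide, 15 thick, from z = 32 to 98 mm above the bench.
- drawer_in (a point): Point on the drawer's floor, 38 mm above the bench, midway between the two front compartments (moves with the drawer). Each is 120 mm long (x) by 96 wide (y), centred 51 mm to +y or -y of it; divider between them 5 mm, cross wall behind them 6 mm, tops 72 mm above the bench; side walls 6 mm, tops at 82. One compartment holds the cork mat, the other a marble boss.
- drawer_knob (a point): Centre of the head of the drawer's steel knob: a round head 28 mm in diameter (axis along the slide) and 20 long, on a 14 mm stem. The point is 52 mm ahead of the front panel's face (head from 42 to 62 mm), 70 mm above the bench, at mid-width. It moves with the drawer; its axes are the unit's.
- box_front (a point): The other drawer unit (point under the middle of its front face, as above): same sizes, board and axes, but on top a low cardboard file box (50 mm deep, 200 wide, 58 high, along the back edge) in place of the head. Fixed. Its top, 183 mm above the bench, bears the white tile and the vial near the front edge.
- other_drawer (a joint): Opening of the box unit's drawer, m, 0 shut. To be left shut.
- jar: Amber glass jar with black cap, 56 mm in diameter, 105 mm tall with cap (straight-sided from 5 to 70 mm), about 0.18 kg; stands on the bench in front of the head unit's drawer, in its way. Origin at the centre of its underside, z up.
- tile: White ceramic tile 80 x 80 x 8 mm lying loose on the box unit's top board near the front edge, to the left or right. Origin at the centre of its underside, z up (its top is 8 mm above).
- mat: Brown cork mat 96 (x) x 86 (y) x 6 mm lying loose on the floor of the left or right front compartment of the head unit's drawer, hidden until the drawer is open; it rides with the drawer. Origin at the centre of its underside, z up (its top is 6 mm above).
- moulding: White marble moulding fragment, a straight bar of stepped profile, 80 mm long (its x): base 34 mm wide (y) and 26 mm high with upright sides, on it a 24 mm wide step, from y = -17 to +7 mm, up to 36 mm, with a half-round bead along one edge (43 mm high in all). About 0.26 kg. Lies base down on the bench in front of the box unit at any angle. Origin at the centre of its underside, z up.
- boss: Round domed marble boss, 60 mm in diameter and 33 high, loose in the drawer's other front compartment. Origin under its centre. Leave it there.
- shard: Blocky marble shard 62 x 50 mm, 30 high, on the bench beside the moulding. Origin under its centre. To be left alone.
- vial: Small amber bottle 38 mm in diameter, 85 tall, standing on the box unit beside the tile. Origin under its centre. To be left alone.
- brush_pot: White pot of brushes, 72 mm in diameter, 95 tall (180 with brushes), at one side of the bench. To be left alone.
- squeeze_bottle: White squeeze bottle, 60 mm in diameter, 150 tall, at one side of the bench. To be left alone.

How it is judged:
On the way, in this order (a step that is already met when the one before it is completed fails the run):
1. the jar stands released on the tile on the other unit, the drawer still shut (x of jar in the frame of tile between -0.034 and 0.034 m and y of jar in the frame of tile between -0.034 and 0.034 m and z of jar in the frame of tile between 0.005 and 0.012 m and angle between jar's own z axis and vertical below 0.1 rad and height (world z) of tile between 0.175 and 0.192 m and contact force between the fingers and jar below 0.05 N and value of joint drawer below 0.03 m), for 0.2 s.
2. the drawer under the head is pulled out to its stop (value of joint drawer above 0.168 m), for 0.2 s.
At the end, for the whole second after the job is handed in: Drawer within 7 mm of its stop; moulding at rest, base down on the cork mat (6 degrees, centre within 40 mm of the mat's), boss still in the drawer; jar upright on the tile (centre within 34 mm in x and y) on the other unit; the other drawer shut (value of joint drawer above 0.168 m and x of jar in the frame of tile between -0.034 and 0.034 m and y of jar in the frame of tile between -0.034 and 0.034 m and z of jar in the frame of tile between 0.005 and 0.012 m and angle between each of jar, moulding's own z axis and vertical below 0.1 rad and height (world z) of tile between 0.175 and 0.192 m and value of joint other_drawer below 0.01 m and x of moulding in the frame of mat between -0.045 and 0.045 m and y of moulding in the frame of mat between -0.04 and 0.04 m and z of moulding in the frame of mat between 0.003 and 0.0095 m and height (world z) of mat between 0.034 and 0.042 m and linear speed of each of moulding, jar below 0.02 m/s and horizontal distance between boss and drawer_in below 0.09 m); the robot touches nothing.
It fails at once if the jar is tipped over (angle between jar's own z axis and vertical above 0.7 rad).
It fails at once if the moulding is dropped (moving faster than 0.6 m/s out of the fingers) (linear speed of moulding above 0.6 m/s and contact force between the fingers and moulding below 0.05 N).
It fails at once if the other drawer is opened more than 30 mm (value of joint other_drawer above 0.03 m).
It fails at once if a bystander is pushed more than 40 mm or tipped over (distance of any of shard, vial, brush_pot, squeeze_bottle from where it was at the start of the episode above 0.04 m or angle between any of shard, vial, brush_pot, squeeze_bottle's own z axis and vertical above 0.6 rad).
It also fails if it takes over 72 s, if anything falls off the work surface, if the arm or the gripper's body presses on something with over 40 N, if the wrist force passes 120 N, or if a joint passes its speed limit or range.

## Robot

A 6-joint arm with a two-finger parallel gripper is mounted at the origin on the work surface. World frame = base frame: x ahead of the robot, y to its left, z up, the work surface at z = 0. Lengths are in m, angles in rad, forces in N, time in s.
With the tool pointing down it reaches from about 0.3 to 0.875 m from the base axis. Payload 6.4 kg.
Tool frame: the origin (TCP) lies at the very end of the fingers, on their centre line; the grasp point (between the pads) lies 19 mm behind it (env.grip_depth is the distance from the TCP to the grasp point, in m); z points along the fingers, y is the line along which they close (so a half turn about z gives the same grasp; the last joint's range is limited). The gripper opens to 88 mm and grips with 3 to 60 N. Pads are 18 mm wide; open, the fingers measure 123 mm over their backs; the gripper's body (75 mm by 187 mm) begins 45 mm behind the grasp point.
Start: joints at [-1.338, 0.181, 1.607, -0, 1.354, -0.206], TCP at [0.244, -0.521, 0.239] pointing down, gripper open.
Joint ranges: [-2.99, 2.99], [-0.89, 2.07], [0.3, 2.58], [-1.14, 4.28], [0, 2.63], [-3.12, 3.12]. Speed limits (rad/s): [2.57, 2.57, 3.01, 3.14, 3.14, 3.14].

## Interface

Orientations are given as a unit quaternion [x, y, z, w].
In Python, from cell import env gives the robot as it stands. The module is installed in compiled form; this text tells all that it offers.
- The arm moves only by the tool apply_moves, never from a script. Its argument "increments" is a list that holds one entry, the list of rows, each a list of 5 numbers: the finger opening in mm, from 0 to 88.1, then the shift along the tool's x, y, z scaled (see below), then the turn about the tool's z scaled (see below). In form: [[[fingers, dx, dy, dz, turn], ...]]. A call has 1 to 10 rows; each row is the pose to reach, as a shift and turn from the pose commanded when the call began, along the tool's axes at that moment, turning the shorter way round; what a row does not reach only later rows make up. The controller multiplies each number of a shift by 0.25 m and each number of a turn by 180 degrees. A row lasts 1/8 s, in which the tool goes at most 62.5 mm and 10.7 degrees, less where a joint would pass 70% of its speed; a pose out of reach is approached as far as the arm can. A call with a number of a shift or a turn outside -1 to 1 is refused whole. A call with a gripper value outside its range is refused whole. The fingers move at their own pace and stop on an object; "squeeze" is the grip in N (left out, the last holds). Time passes only in rows, so rows that repeat a pose let the fingers close. It gives the time, the measured TCP pose, the force, the opening and the grip force at its end, in the units of the state.
- env.sense(): the state, without advancing time (a new reading comes with each control period).
- env.capture(name): name is "side" or "top"; returns (picture, depth): 420x560x3 uint8, red, green, blue; 420x560 float32, m along the optical axis (not along the pixel's ray), 0 where there is no reading.
- env.camera_params(name): a dict with "camera_matrix" (3x3 intrinsics, pixels), "D" ([k1, k2, p1, p2, k3] as OpenCV has them; the pictures are not rectified), "pose" (4x4, takes a point from camera to world coordinates). Camera axes: x right, y down, z forward; pixel columns grow to the right and rows downward; lengths in m; the calibration is good to about 2 mm. A picture is of the moment at which its call begins. camera_params takes no time and is no camera call.
- env.hand_in(): hands the job in; it is judged then, once.
Trained networks look in the newest picture that a camera, given by its name, has taken for a name from the list of things; names that differ only in an ending like _2 or _b are one class to them, and where a whole thing is asked for, a point or a joint stands for the part that bears it (a point fixed in the world has none). Each returns a list of dicts, best first, with "p" (0 to 1); they miss things now and then, are a little off and sometimes report something else, mostly with a low value. They report only what shows in the picture. A call takes as long as a camera call.
- env.outline_of(camera, name): "region" (420x560 bool, what is visible of it) and "extent" ([left, top, right, bottom] in pixels, round what is visible of it).
The state is a dict: "clock": time; "q": joint angles; "qvel": joint speeds; "effort": joint torques, N m; "eef_pos": TCP position; "ee_rot": TCP orientation; "contact_force": force on the tool from outside, world axes, zero at the start; "moment": the same for the moment, N m; "width": opening from 0.0 (shut) to 1.0 (fully open); "finger_force": force on a finger pad.
Only numpy, scipy, OpenCV 4.12 (cv2) and the standard library are available. Lean on these libraries where they do the work, as an engineer would, in place of code of your own. Each camera call takes 0.05 s, during which the arm holds its last target. There are 200 camera calls.

## Working session

There is one attempt and no reset: what is moved stays moved. The work goes in short steps, Python scripts to look and compute and a tool call to move; the robot and the scene stay as the last step left them, time stands still between calls to the robot, and variables do not carry over. Pictures are saved under pics/ and viewed, at most 10 in all, crops included, and the job is handed in when it is done.

Besides the shell and the picture viewer there is one more tool, called after "Call:" as name(argument=value, ...) on one line, values as JSON. apply_moves: Moves the arm, as the interface text tells. Its arguments: {"type":"object","properties":{"increments":{"type":"array"},"squeeze":{"type":"number"}},"required":["increments"]}

```bash
mkdir -p pics; cat > h.py <<'E'
import numpy as np, cv2
from cell import env
from scipy.spatial.transform import Rotation as R
def cloud(cam,depth):
    p=env.camera_params(cam);K=np.array(p["camera_matrix"],float);D=np.array(p["D"],float);T=np.array(p["pose"])
    v,u=np.mgrid[0:420,0:560]
    n=cv2.undistortPoints(np.stack([u,v],-1).reshape(-1,1,2).astype(np.float64),K,D).reshape(420,560,2)
    P=np.dstack([n*depth[...,None],depth])
    W=P@T[:3,:3].T+T[:3,3]; W[depth<=0]=np.nan
    return W
def look(cam,names,save=None):
    im,d=env.capture(cam); W=cloud(cam,d)
    if save: cv2.imwrite(f"pics/{save}.png",im[...,::-1])
    out={}
    for n in names:
        try: r=env.outline_of(cam,n)
        except Exception as e: print(n,e); continue
        if r:
            m=r[0]["region"]; q=W[m]; q=q[~np.isnan(q[:,0])]; out[n]=q
            if len(q): print(cam,n,round(r[0]["p"],2),np.array(r[0]["extent"]).round(),"med",np.median(q,0).round(3),"lo",np.percentile(q,3,0).round(3),"hi",np.percentile(q,97,0).round(3))
        else: print(cam,n,"none")
    return im,W,out
E
cat > a.py <<'E'
from h import *
for c in("top","side"):
    im,W,o=look(c,["jar","tile","moulding","shard","vial","drawer_knob","drawer","other_drawer","brush_pot","squeeze_bottle"],c+"0")
    np.save(c+"0.npy",W)
    print(np.array(env.camera_params(c)["pose"]).round(2).tolist())
s=env.sense();print(s)
E
python3 a.py; python3 -c "
import cv2,numpy as np
a=cv2.imread('pics/top0.png');b=cv2.imread('pics/side0.png')
"
```

```text
top jar 0.44 [193. 252. 207. 261.] med [0.438 0.239 0.024] lo [0.415 0.212 0.004] hi [0.46  0.273 0.038]
top tile 0.8 [184. 180. 209. 209.] med [0.635 0.229 0.192] lo [0.596 0.193 0.185] hi [0.672 0.264 0.2  ]
top moulding 0.75 [220. 246. 247. 270.] med [0.429 0.119 0.035] lo [0.4   0.086 0.   ] hi [0.461 0.151 0.049]
top shard 0.59 [190. 249. 208. 266.] med [0.436 0.241 0.024] lo [0.414 0.214 0.011] hi [0.46  0.274 0.038]
top vial none
top drawer_knob none
top drawer 0.59 [291. 196. 331. 212.] med [ 0.598 -0.213  0.078] lo [ 0.585 -0.238 -0.003] hi [ 0.619 -0.199  0.087]
top other_drawer 0.55 [212. 208. 221. 216.] med [0.586 0.178 0.081] lo [0.576 0.167 0.073] hi [0.597 0.191 0.091]
top brush_pot 0.74 [384. 207. 414. 233.] med [ 0.537 -0.462  0.062] lo [ 0.505 -0.491  0.002] hi [ 0.569 -0.423  0.179]
top squeeze_bottle 0.51 [118. 221. 140. 239.] med [0.526 0.461 0.104] lo [0.505 0.444 0.021] hi [0.552 0.489 0.154]
[[-0.02, -0.99, 0.1, 0.4], [-1.0, 0.02, -0.01, 0.02], [0.01, -0.1, -0.99, 1.84], [0.0, 0.0, 0.0, 1.0]]
side jar 0.87 [222. 130. 244. 158.] med [ 0.523 -0.249  0.087] lo [ 
[... 1072 characters left out ...]
0, 0.0, 1.0]]
{'clock': 1.1, 'q': array([-1.33828815e+00,  1.80782068e-01,  1.60703226e+00, -3.05904566e-05,
        1.35381281e+00, -2.06329000e-01]), 'qvel': array([ 0.00152607,  0.00056204,  0.00034886,  0.00024001, -0.00121587,
       -0.00151167]), 'effort': array([ 3.04064424e-04, -4.33837080e+01, -3.42177737e+01,  7.00719282e-02,
        3.07795429e-02, -1.08670721e-05]), 'eef_pos': array([ 0.24430073, -0.52051397,  0.23870894]), 'ee_rot': array([ 9.76023448e-01,  2.17665404e-01, -1.51609290e-05, -1.70454847e-05]), 'contact_force': array([ 0.16753616, -1.14185758,  0.87003054]), 'moment': array([-0.00180003, -0.01567912,  0.01449704]), 'finger_force': 0.0, 'width': 1.0033853035595182}
```

View pics/top0.png

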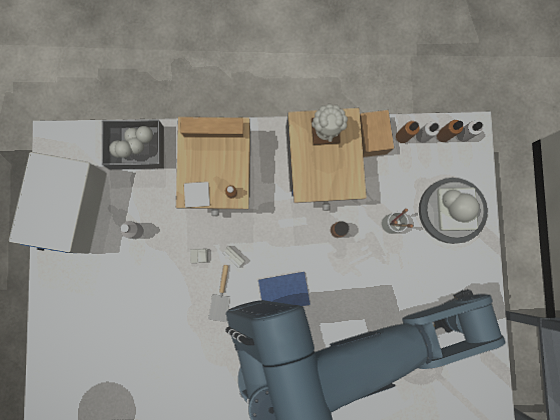

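View pics/side0.png

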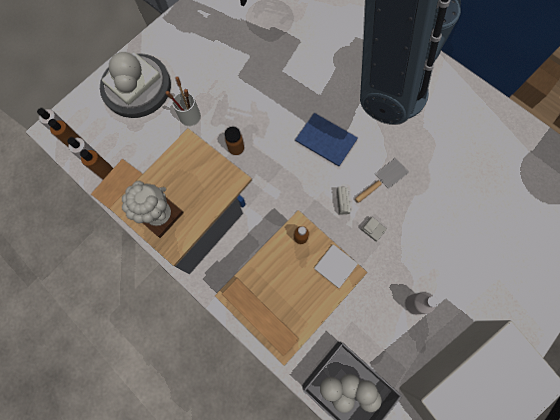

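Top view: jar (341,229), head unit board (292–365,110–203) with knob peeking out at (326,207), tile (197,194), vial (231,191), moulding (235,255), shard (199,255). The side view shows the same layout. The moves offer no tilt, so I need the exact knob and board geometry.

```bash
cat > b.py <<'E'
from h import *
Wt=np.load("top0.npy").reshape(-1,3);Ws=np.load("side0.npy").reshape(-1,3)
def sel(W,lo,hi): 
    k=np.all((W>lo)&(W<hi),1); return W[k]
for nm,y0,y1 in(("head",-.36,-.02),("box",.05,.36)):
  for c,W in(("top",Wt),("side",Ws)):
    q=sel(W,[.5,y0,.172],[1.0,y1,.193]); (cx,cy),(w,h),a=cv2.minAreaRect(q[:,:2].astype(np.float32))
    # front edge: min x per y bin
    ys=np.arange(q[:,1].min()+.02,q[:,1].max()-.02,.01); e=[np.percentile(q[abs(q[:,1]-y)<.006,0],2) for y in ys]
    f=np.polyfit(ys,e,1); f=np.polyfit(ys,e,1)
    print(nm,c,"rect",round(cx,3),round(cy,3),round(w,3),round(h,3),round(a,1),"front x=%.3f%+.3f*y"%(f[1],f[0]),"y",q[:,1].min().round(3),q[:,1].max().round(3), "z",np.median(q[:,2]).round(4))
for c,W in(("top",Wt),("side",Ws)):
    q=sel(W,[.54,-.26,.04],[.64,-.12,.1]); print(c,"knob\n",q[np.argsort(q[:,1])].round(3).tolist()[:60])
    q=sel(W,[.47,-.3,.085],[.58,-.2,.12]); print(c,"jar top",len(q),q.mean(0).round(3),(q.min(0)+q.max(0))/2)
    q=sel(W,[.37,.06,.03],[.5,.18,.06]); r=cv2.minAreaRect(q[:,:2].astype(np.float32)); print(c,"moulding",np.round(r[0],3),np.round(r[1],3),r[2], cv2.boxPoints(r).round(3).tolist())
    b=q[q[:,2]>.039]; print("bead mean",b.mean(0).round(3),"all mean",q.mean(0).round(3))
E
python3 b.py
```

```text
head top rect 0.76 -0.208 0.312 0.244 2.2 front x=0.604-0.030*y y -0.335 -0.082 z 0.1836
head side rect 0.758 -0.21 0.31 0.243 2.1 front x=0.605-0.024*y y -0.334 -0.083 z 0.1845
box top rect 0.744 0.174 0.24 0.312 88.3 front x=0.588+0.024*y y 0.052 0.297 z 0.1841
box side rect 0.741 0.17 0.241 0.309 88.4 front x=0.587+0.043*y y 0.05 0.295 z 0.1843
top knob
 [[0.541, -0.25, 0.081], [0.542, -0.247, 0.076], [0.602, -0.225, 0.075], [0.599, -0.225, 0.075], [0.588, -0.224, 0.078], [0.591, -0.224, 0.082], [0.594, -0.223, 0.084], [0.603, -0.222, 0.072], [0.585, -0.221, 0.073], [0.605, -0.221, 0.079], [0.598, -0.22, 0.081], [0.591, -0.22, 0.08], [0.594, -0.22, 0.083], [0.587, -0.22, 0.084], [0.613, -0.218, 0.077], [0.585, -0.218, 0.071], [0.602, -0.218, 0.076], [0.609, -0.217, 0.082], [0.598, -0.217, 0.083], [0.588, -0.217, 0.08], [0.605, -0.217, 0.085], [0.591, -0.216, 0.082], [0.594, -0.215, 0.091], [0.617, -0.215, 0.073], [0.609, -0.214, 0.079], [0.613, -0.214, 0.08], [0.585, -0.214, 0.073], [0.592, -0.214, 0.077], [0.605, -0.214, 0.081], [0.588, -0.213, 0.081], [0.595, -0.213, 0.083], [0.
[... 993 characters left out ...]

bead mean [0.437 0.114 0.044] all mean [0.433 0.116 0.04 ]
side knob
 [[0.542, -0.26, 0.06], [0.543, -0.259, 0.077], [0.541, -0.258, 0.046], [0.541, -0.258, 0.076], [0.542, -0.257, 0.072], [0.541, -0.257, 0.056], [0.541, -0.255, 0.066], [0.541, -0.254, 0.073], [0.54, -0.254, 0.051], [0.542, -0.253, 0.048], [0.54, -0.251, 0.04]]
side jar top 216 [ 0.518 -0.259  0.105] [ 0.51615898 -0.26091729  0.09855855]
side moulding [0.431 0.113] [0.079 0.033] 45.20696258544922 [[0.39100000262260437, 0.09700000286102295], [0.414000004529953, 0.0729999989271164], [0.4699999988079071, 0.12999999523162842], [0.44699999690055847, 0.15299999713897705]]
bead mean [0.436 0.108 0.043] all mean [0.435 0.111 0.04 ]
```

```bash
python3 -c "
import cv2,numpy as np
a=cv2.imread('pics/top0.png')[180:280,170:370];b=cv2.imread('pics/side0.png')[100:280,190:430]
a=cv2.resize(a,(600,300),interpolation=cv2.INTER_CUBIC);b=cv2.resize(b,None,fx=1.6,fy=1.6,interpolation=cv2.INTER_CUBIC)
b=cv2.copyMakeBorder(b,0,0,0,600-b.shape[1],0)
cv2.imwrite('pics/crop0.png',np.vstack([a,b]))"
```

```text
(no output)
```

View pics/crop0.png

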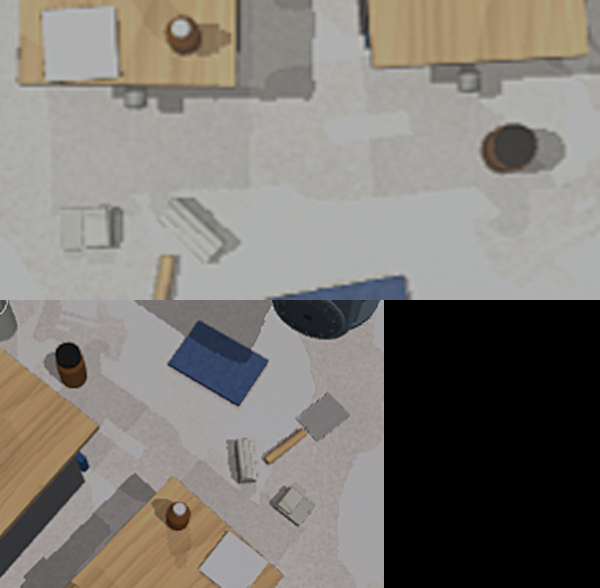

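Crop: knob (468,82) just peeks out in front of the board edge. Board edge is at x≈0.606 and knob head at about 0.584–0.604, so the drawer starts about 8 mm open. With no tilt, the 75 mm gripper body would hit the board before the pads reach the knob. My plan is to hold the jar high (body above the board) and use its underside to drag the knob out about 18 mm. That keeps the drawer under 30 mm. Then I place the jar and pinch the knob upright.

```bash
cat > g.py <<'E'
import sys
from h import *
# usage: g.py yaw x y z [x y z ...] : increments from present measured pose
def rows(yaw,pts):
    s=env.sense(); Rm=R.from_quat(s["ee_rot"]).as_matrix(); p=s["eef_pos"]
    cy=np.degrees(np.arctan2(Rm[1,0],Rm[0,0])); t=(cy-yaw+180)%360-180
    print("t",s["clock"],"now",p.round(4),"yaw",cy.round(2),"tilt z",Rm[:,2].round(3),"F",s["contact_force"].round(1),"w",round(s["width"]*88,1),"ff",round(float(s["finger_force"]),1))
    for q in pts: print((Rm.T@(np.array(q)-p)/.25).round(4).tolist()+[round(t/180,4)])
if __name__=="__main__":
    a=[float(v) for v in sys.argv[1:]]; rows(a[0],np.array(a[1:]).reshape(-1,3))
E
python3 g.py 1.9 .517 -.2595 .239 .517 -.2595 .043
```

```text
t 1.1 now [ 0.2443 -0.5205  0.2387] yaw 25.14 tilt z [-0.  0. -1.] F [ 0.2 -1.1  0.9] w 88.3 ff 0.0
[1.431, -0.4817, -0.0012, np.float64(0.1291)]
[1.4311, -0.4816, 0.7828, np.float64(0.1291)]
```

Call:
apply_moves(increments=[[[88,0.24,-0.08,0,0.043],[88,0.48,-0.16,0,0.086],[88,0.72,-0.24,0,0.129],[88,0.9,-0.3,0,0.129],[88,0.9,-0.3,0,0.129]]])

```text
clock: 1.72
eef_pos: [0.4182, -0.3545, 0.2388]
ee_rot: [1.0, 0.019, 0.0, -0.0]
contact_force: [-0.3, -0.1, 0.3]
width: 1.0
finger_force: 0.0
```

```bash
python3 g.py 1.9 .517 -.2595 .239 .517 -.2595 .043
```

```text
t 1.725 now [ 0.4182 -0.3545  0.2388] yaw 2.22 tilt z [ 0.  0. -1.] F [-0.3 -0.1  0.3] w 88.0 ff 0.0
[0.4096, -0.3646, -0.0004, np.float64(0.0018)]
[0.4092, -0.3644, 0.7836, np.float64(0.0018)]
```

Call:
apply_moves(increments=[[[88,0.208,-0.188,0,0],[88,0.416,-0.376,0.05,0],[88,0.416,-0.376,0.25,0],[88,0.416,-0.376,0.25,0]]])

```text
clock: 2.22
eef_pos: [0.5146, -0.2577, 0.172]
ee_rot: [1.0, 0.017, -0.004, -0.003]
contact_force: [0.0, -0.0, 0.3]
width: 0.996
finger_force: 0.0
```

```bash
python3 g.py 1.9 .517 -.2595 .043
```

```text
t 2.225 now [ 0.5146 -0.2577  0.172 ] yaw 2.01 tilt z [-0.007  0.005 -1.   ] F [ 0.  -0.   0.3] w 87.6 ff 0.0
[0.0129, 0.0104, 0.5161, np.float64(0.0006)]
```

Call:
apply_moves(increments=[[[88,0,0,0.15,0],[88,0,0,0.3,0],[88,0,0,0.45,0],[88,0,0,0.533,0],[88,0,0,0.533,0],[88,0,0,0.533,0],[50,0,0,0.533,0],[50,0,0,0.533,0],[50,0,0,0.533,0],[50,0,0,0.533,0]]], squeeze=30)

```text
clock: 3.48
eef_pos: [0.5173, -0.26, 0.0434]
ee_rot: [1.0, 0.017, 0.0, 0.0]
contact_force: [-0.9, -2.2, 1.3]
width: 0.629
finger_force: 30.0
```

```bash
python3 g.py 1.9 .517 -.2595 .043
```

```text
t 3.475 now [ 0.5173 -0.26    0.0434] yaw 1.93 tilt z [ 0.001 -0.001 -1.   ] F [-0.9 -2.2  1.3] w 55.4 ff 30.0
[-0.001, -0.002, 0.0018, np.float64(0.0002)]
```

Call:
apply_moves(increments=[[[50,0,0,-0.1,0],[50,0,0,-0.25,0],[50,0,0,-0.38,0],[50,0.05,-0.17,-0.38,0],[50,0.15,-0.176,-0.38,0],[50,0.238,-0.176,-0.38,0],[50,0.238,-0.176,-0.38,0],[50,0.238,-0.176,-0.38,0]]], squeeze=50)

```text
clock: 4.47
eef_pos: [0.5739, -0.2133, 0.1371]
ee_rot: [1.0, 0.017, -0.001, -0.0]
contact_force: [-0.9, -0.8, -2.3]
width: 0.618
finger_force: 50.0
```

```bash
python3 g.py 1.9 .575 -.2135 .138; python3 - <<'E'
from h import *
im,W,o=look("side",["jar"],"s1")
im,W,o=look("top",["jar"],None)
E
```

```text
t 4.475 now [ 0.5739 -0.2133  0.1371] yaw 1.93 tilt z [-0.002  0.001 -1.   ] F [-0.9 -0.8 -2.3] w 54.4 ff 50.0
[0.0046, 0.0011, -0.0035, np.float64(0.0002)]
side jar 0.5 [216. 150. 237. 166.] med [ 0.596 -0.205  0.177] lo [ 0.582 -0.225  0.117] hi [ 0.603 -0.177  0.223]
top jar none
```

View pics/s1.png

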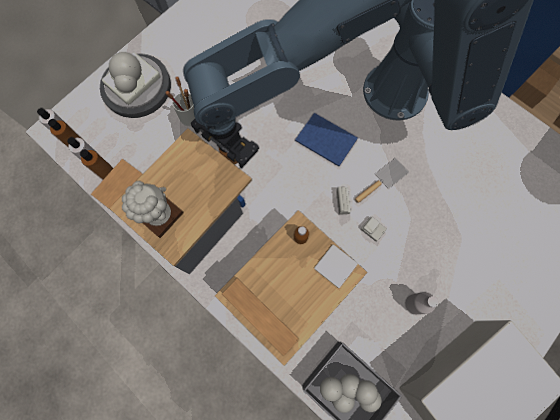

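The side view shows the gripper holding the jar at the front edge of the head board (240,145), with the body clear of it. Next I press down gently.

Call:
apply_moves(increments=[[[50,0,0,0.02,0],[50,0,0,0.036,0],[50,0,0,0.042,0],[50,0,0,0.048,0],[50,0,0,0.048,0]]], squeeze=55)

```text
clock: 5.3
eef_pos: [0.5757, -0.2136, 0.127]
ee_rot: [1.0, 0.017, 0.001, 0.0]
contact_force: [-1.9, 2.5, 5.3]
width: 0.619
finger_force: 55.0
```

Call:
apply_moves(increments=[[[50,0,0,0.004,0],[50,-0.01,0,0.006,0],[50,-0.022,0,0.006,0],[50,-0.034,0,0.006,0],[50,-0.034,0,0.006,0]]])

```text
clock: 5.92
eef_pos: [0.5682, -0.2139, 0.1267]
ee_rot: [1.0, 0.017, 0.002, 0.0]
contact_force: [0.1, 4.6, 8.9]
width: 0.621
finger_force: 55.0
```

```bash
cat > k.py <<'E'
from h import *
im,d=env.capture("side");W=cloud("side",d)
im2,d2=env.capture("top");W2=cloud("top",d2)
for n,w in(("side",W),("top",W2)):
    q=w.reshape(-1,3); q=q[np.all((q>[.5,-.28,.045])&(q<[.7,-.07,.1]),1)]
    if len(q): print(n,len(q),"x percentiles",np.percentile(q[:,0],[1,5,25,50]).round(4),"y",np.percentile(q[:,1],[2,50,98]).round(3),"z",np.percentile(q[:,2],[2,50,98]).round(3))
r=env.outline_of("top","drawer_knob"); print([(round(x["p"],2),np.round(x["extent"])) for x in r])
cv2.imwrite("pics/k%d.png"%int(env.sense()["clock"]*100),im[100:240,170:330,::-1].repeat(3,0).repeat(3,1))
# drawer visible side: points of blue panel side near y=-0.1
q=W.reshape(-1,3);q=q[np.all((q>[.58,-.115,.04])&(q<[.68,-.085,.1]),1)]
print("panel side pts",len(q),np.percentile(q[:,0],[2,10,50]).round(4) if len(q) else "")
E
python3 k.py
```

```text
side 135 x percentiles [0.5693 0.5797 0.6466 0.6524] y [-0.19  -0.098 -0.093] z [0.046 0.081 0.1  ]
top 27 x percentiles [0.5437 0.5442 0.6431 0.6647] y [-0.212 -0.091 -0.088] z [0.048 0.081 0.099]
[]
panel side pts 89 [0.6382 0.6407 0.6509]
```

```bash
python3 - <<'E'
from h import *
q=np.load("side0.npy").reshape(-1,3);q=q[np.all((q>[.58,-.115,.04])&(q<[.68,-.085,.1]),1)]
print(len(q),np.percentile(q[:,0],[2,10,50]).round(4))
E
python3 g.py 1.9 .5675 -.2136 .125
```

```text
77 [0.6429 0.6452 0.6561]
t 6.075 now [ 0.5683 -0.2139  0.1267] yaw 1.94 tilt z [ 0.004 -0.001 -1.   ] F [0.4 3.9 9.5] w 54.6 ff 55.0
[-0.003, -0.0011, 0.0069, np.float64(0.0002)]
```

Call:
apply_moves(increments=[[[50,-0.012,0,0.002,0],[50,-0.024,0,0.002,0],[50,-0.036,0,0.002,0],[50,-0.048,0,0.002,0],[50,-0.048,0,0.002,0]]])

```text
clock: 6.7
eef_pos: [0.5566, -0.2143, 0.1266]
ee_rot: [1.0, 0.017, 0.003, 0.001]
contact_force: [1.3, 4.8, 11.5]
width: 0.62
finger_force: 55.0
```

```bash
python3 k.py
```

```text
side 176 x percentiles [0.5592 0.5728 0.632  0.6409] y [-0.205 -0.101 -0.093] z [0.048 0.082 0.099]
top 26 x percentiles [0.5299 0.5301 0.6299 0.6637] y [-0.214 -0.092 -0.089] z [0.059 0.085 0.099]
[]
panel side pts 115 [0.6255 0.6286 0.6399]
```

Panel side moved about 17 mm, so the opening is about 25 mm (<30). Next I lift the jar and carry it to the tile.

Call:
apply_moves(increments=[[[50,0,0,-0.03,0],[50,0,0,-0.15,0],[50,0,0,-0.35,0],[50,0,0,-0.55,0],[50,-0.1,0,-0.74,0],[50,-0.3,-0.1,-0.8,0],[50,-0.35,-0.3,-0.8,0],[50,-0.35,-0.5,-0.8,0],[50,-0.35,-0.7,-0.8,0],[50,-0.35,-0.9,-0.8,0]]])

```text
clock: 8.1
eef_pos: [0.4588, 0.0088, 0.3238]
ee_rot: [1.0, 0.016, -0.0, 0.0]
contact_force: [0.3, 0.1, -2.6]
width: 0.624
finger_force: 55.0
```

```bash
python3 g.py 1.9 .48 .22 .324 .635 .227 .324 .635 .227 .25
```

```text
t 8.1 now [0.4588 0.0088 0.3238] yaw 1.87 tilt z [-0. -0. -1.] F [ 0.3  0.1 -2.6] w 54.9 ff 55.0
[0.1122, -0.8415, -0.0012, np.float64(-0.0002)]
[0.7328, -0.8492, -0.0013, np.float64(-0.0002)]
[0.7328, -0.8493, 0.2947, np.float64(-0.0002)]
```

Call:
apply_moves(increments=[[[50,0.02,-0.22,0,0],[50,0.06,-0.44,0,0],[50,0.1,-0.66,0,0],[50,0.2,-0.853,0,0],[50,0.4,-0.853,0,0],[50,0.6,-0.853,0,0],[50,0.73,-0.853,0,0],[50,0.73,-0.853,0,0],[50,0.73,-0.853,0.15,0],[50,0.73,-0.853,0.28,0]]])

```text
clock: 9.35
eef_pos: [0.6336, 0.2267, 0.2529]
ee_rot: [1.0, 0.017, -0.0, 0.0]
contact_force: [0.1, 0.3, -2.9]
width: 0.624
finger_force: 55.0
```

```bash
python3 g.py 1.9 .635 .227 .234; python3 - <<'E'
from h import *
for c in("side","top"): im,W,o=look(c,["jar","tile","vial"],c+"2")
E
```

```text
t 9.35 now [0.6336 0.2267 0.2529] yaw 1.93 tilt z [-0.001 -0.    -1.   ] F [ 0.1  0.3 -2.9] w 54.9 ff 55.0
[0.0058, -0.0009, 0.0756, np.float64(0.0002)]
side jar 0.55 [321. 261. 345. 278.] med [0.657 0.224 0.274] lo [0.648 0.202 0.219] hi [0.661 0.245 0.334]
side tile none
side vial 0.47 [292. 226. 307. 244.] med [0.645 0.11  0.244] lo [0.623 0.094 0.197] hi [0.655 0.123 0.272]
top jar none
top tile 0.63 [184. 202. 201. 206.] med [0.605 0.251 0.191] lo [0.596 0.232 0.185] hi [0.616 0.261 0.197]
top vial none
```

View pics/side2.png

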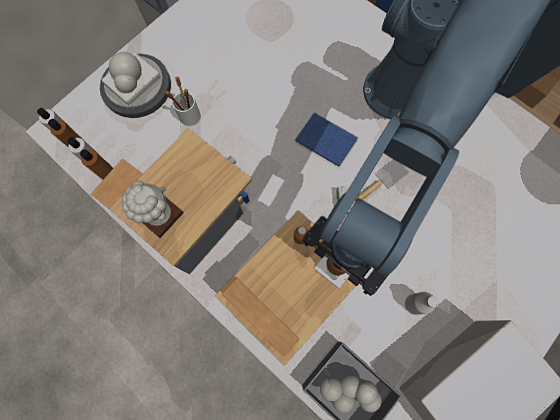

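The jar is over the tile (332,268) and the knob now shows ahead of the board at (231,160). Lower until contact.

Call:
apply_moves(increments=[[[50,0,0,0.03,0],[50,0,0,0.055,0],[50,0,0,0.068,0],[50,0,0,0.074,0],[50,0,0,0.078,0],[50,0,0,0.078,0]]], squeeze=20)

```text
clock: 10.5
eef_pos: [0.6348, 0.2269, 0.2346]
ee_rot: [1.0, 0.017, 0.0, -0.0]
contact_force: [0.1, -0.5, -1.9]
width: 0.63
finger_force: 20.0
```

Call:
apply_moves(increments=[[[50,0,0,0.005,0],[50,0,0,0.01,0],[50,0,0,0.01,0]]], squeeze=10)

```text
clock: 10.88
eef_pos: [0.6351, 0.2269, 0.2344]
ee_rot: [1.0, 0.017, 0.001, -0.0]
contact_force: [-4.4, -1.8, 7.6]
width: 0.624
finger_force: 10.0
```

Call:
apply_moves(increments=[[[60,0,0,-0.006,0],[75,0,0,-0.008,0],[88,0,0,-0.008,0],[88,0,0,-0.008,0],[88,0,0,-0.008,0],[88,0,0,-0.15,0],[88,0,0,-0.35,0],[88,0,0,-0.4,0]]])

```text
clock: 11.88
eef_pos: [0.6361, 0.2272, 0.3366]
ee_rot: [1.0, 0.017, 0.003, -0.001]
contact_force: [0.5, -0.1, -0.9]
width: 0.999
finger_force: 0.0
```

Call:
apply_moves(increments=[[[88,-0.2,0,0,0],[88,-0.45,0,0,0],[88,-0.65,0,0,0],[88,-0.65,0.2,0,0],[88,-0.65,0.45,0,0],[88,-0.65,0.7,0,0],[88,-0.65,0.95,0,0],[88,-0.65,1,0,0]]])

```text
clock: 12.88
eef_pos: [0.4802, -0.0316, 0.331]
ee_rot: [1.0, 0.014, -0.001, 0.0]
contact_force: [-0.3, -0.3, 0.1]
width: 0.999
finger_force: 0.0
```

```bash
cat > c.py <<'E'
from h import *
for c in("top","side"):
    im,W,o=look(c,["jar","tile","drawer_knob"],c+"3"); np.save(c+"3.npy",W)
    q=W.reshape(-1,3)
    k=q[np.all((q>[.54,-.245,.05])&(q<[.603,-.18,.1]),1)]; print("knob",len(k),np.percentile(k,[2,50,98],0).round(4).tolist() if len(k) else "")
    j=q[np.all((q>[.58,.17,.27])&(q<[.69,.28,.31]),1)]; print("jar top",len(j),j.mean(0).round(3))
E
python3 c.py; python3 g.py 1.9 .556 -.2145 .3
```

```text
top jar 0.68 [187. 181. 206. 204.] med [0.627 0.221 0.294] lo [0.608 0.201 0.207] hi [0.651 0.245 0.303]
top tile 0.49 [184. 184. 210. 206.] med [0.613 0.205 0.192] lo [0.596 0.189 0.183] hi [0.67  0.261 0.199]
top drawer_knob 0.48 [323. 205. 331. 217.] med [ 0.584 -0.212  0.079] lo [ 0.567 -0.228 -0.001] hi [ 0.608 -0.2    0.09 ]
knob 70 [[0.5671, -0.224, 0.0664], [0.5808, -0.2113, 0.0797], [0.6024, -0.1993, 0.0902]]
jar top 235 [0.633 0.226 0.294]
side jar 0.65 [321. 251. 355. 278.] med [0.644 0.225 0.296] lo [0.614 0.202 0.202] hi [0.661 0.249 0.299]
side tile 0.75 [315. 245. 358. 288.] med [0.652 0.225 0.192] lo [0.595 0.185 0.186] hi [0.673 0.263 0.196]
side drawer_knob 0.55 [227. 156. 250. 204.] med [ 0.636 -0.111  0.083] lo [ 0.567 -0.22   0.034] hi [ 0.655 -0.095  0.137]
knob 40 [[0.5657, -0.2258, 0.0713], [0.5723, -0.2121, 0.0837], [0.5795, -0.2028, 0.0878]]
jar top 426 [0.637 0.224 0.295]
t 13.275 now [ 0.4806 -0.027   0.3319] yaw 2.05 tilt z [-0.  0. -1.] F [-0.1  0.8  0.5] w 87.7 ff 0.0
[0.2743, 0.7603, 0.1274, np.float64(0.0009)]
```

```bash
python3 g.py 1.9 .545 -.2125 .3 .545 -.2125 .085
```

```text
t 13.275 now [ 0.4806 -0.027   0.3319] yaw 2.05 tilt z [-0.  0. -1.] F [-0.1  0.8  0.5] w 87.7 ff 0.0
[0.2307, 0.7507, 0.1274, np.float64(0.0009)]
[0.2307, 0.7509, 0.9874, np.float64(0.0009)]
```

Call:
apply_moves(increments=[[[88,0.05,0.2,0,0],[88,0.1,0.42,0.05,0],[88,0.18,0.62,0.15,0],[88,0.231,0.75,0.3,0],[88,0.231,0.75,0.5,0],[88,0.231,0.75,0.7,0],[88,0.231,0.75,0.85,0],[88,0.231,0.75,0.96,0],[88,0.231,0.75,0.99,0],[88,0.231,0.75,0.99,0]]])

```text
clock: 14.52
eef_pos: [0.5451, -0.2134, 0.0847]
ee_rot: [1.0, 0.017, -0.0, -0.0]
contact_force: [0.0, -1.1, 0.1]
width: 0.995
finger_force: 0.0
```

```bash
python3 g.py 1.9 .545 -.2125 .051 .565 -.2125 .051
```

```text
t 14.525 now [ 0.5451 -0.2134  0.0847] yaw 1.98 tilt z [-0.  0. -1.] F [ 0.  -1.1  0.1] w 87.6 ff 0.0
[-0.0001, -0.0036, 0.1348, np.float64(0.0004)]
[0.0798, -0.0008, 0.1348, np.float64(0.0004)]
```

Call:
apply_moves(increments=[[[88,0,-0.002,0.07,0],[88,0,-0.002,0.135,0],[88,0.05,-0.002,0.135,0],[88,0.08,-0.002,0.135,0],[88,0.08,-0.002,0.135,0],[24,0.08,-0.002,0.135,0],[24,0.08,-0.002,0.135,0],[24,0.08,-0.002,0.135,0],[24,0.08,-0.002,0.135,0],[24,0.08,-0.002,0.135,0]]], squeeze=40)

```text
clock: 15.78
eef_pos: [0.5646, -0.2128, 0.0507]
ee_rot: [1.0, 0.017, 0.0, -0.0]
contact_force: [-0.7, 0.2, -1.1]
width: 0.457
finger_force: 0.0
```

Call:
apply_moves(increments=[[[24,0,0,0,0],[24,0,0,0,0],[24,0,0,0,0]]])

```text
clock: 16.15
eef_pos: [0.5649, -0.2155, 0.0509]
ee_rot: [1.0, 0.016, 0.001, 0.002]
contact_force: [-0.3, -10.3, -5.0]
width: 0.28
finger_force: 39.7
```

Call:
apply_moves(increments=[[[20,-0.02,0.008,0,0],[20,-0.06,0.008,0,0],[20,-0.1,0.008,0,0],[20,-0.14,0.008,0,0],[20,-0.14,0.008,0,0]]])

```text
clock: 16.77
eef_pos: [0.5285, -0.2169, 0.0509]
ee_rot: [1.0, 0.017, -0.0, 0.001]
contact_force: [-1.1, -6.6, -1.1]
width: 0.275
finger_force: 39.5
```

```bash
sed -i 's/130,.*//' k.py; python3 k.py
```

```text
side 283 x percentiles [0.5354 0.548  0.5899 0.6116] y [-0.228 -0.112 -0.094] z [0.046 0.077 0.099]
top 142 x percentiles [0.5888 0.5896 0.5916 0.5962] y [-0.275 -0.135 -0.089] z [0.048 0.092 0.1  ]
[(0.62, array([294., 200., 361., 212.]))]
panel side pts 173 [0.5902 0.5957 0.6236]
```

Call:
apply_moves(increments=[[[20,-0.08,0,0,0],[20,-0.16,0,0,0],[20,-0.24,0,0,0],[20,-0.32,0,0,0],[20,-0.39,0,0,0],[20,-0.43,0,0,0],[20,-0.455,0,0,0],[20,-0.47,0,0,0]]])

```text
clock: 17.92
eef_pos: [0.4137, -0.2212, 0.0511]
ee_rot: [1.0, 0.016, 0.003, 0.002]
contact_force: [21.0, -4.4, -20.6]
width: 0.277
finger_force: 41.1
```

```bash
cat > d.py <<'E'
from h import *
for c in("top","side"):
    im,d=env.capture(c);W=cloud(c,d).reshape(-1,3)
    q=W[np.all((W>[.38,-.33,.09])&(W<[.6,-.1,.103]),1)]
    ys=[-.3,-.28,-.15,-.12]; 
    for y in ys:
        e=q[abs(q[:,1]-y)<.012,0]; print(c,y,len(e),np.percentile(e,[3,50,97]).round(4) if len(e) else "")
E
python3 d.py
```

```text
top -0.3 29 [0.4827 0.4897 0.4966]
top -0.28 22 [0.4832 0.49   0.494 ]
top -0.15 25 [0.4759 0.4827 0.49  ]
top -0.12 29 [0.4765 0.4834 0.5431]
side -0.3 39 [0.4824 0.4902 0.4966]
side -0.28 37 [0.4828 0.4899 0.4959]
side -0.15 38 [0.4765 0.4861 0.4914]
side -0.12 40 [0.4756 0.4837 0.4896]
```

At its stop (21 N reaction, panel face x≈0.4795). Release and back off.

Call:
apply_moves(increments=[[[40,0.002,0,0,0],[60,0.002,0,0,0],[60,0.002,0,0,0],[60,0.002,0,0,0],[60,0.002,0,0,0],[60,-0.12,0,0,0],[60,-0.15,0,-0.15,0],[60,-0.15,0,-0.35,0],[60,-0.15,0,-0.55,0],[60,-0.15,-0.15,-0.75,0]]])

```text
clock: 19.27
eef_pos: [0.3736, -0.1846, 0.2402]
ee_rot: [1.0, 0.015, 0.0, 0.001]
contact_force: [0.9, 0.9, 0.5]
width: 0.681
finger_force: 0.0
```

```bash
cat > e.py <<'E'
from h import *
for c in("top","side"):
    im,W,o=look(c,["mat","boss","moulding"],c+"4")
    q=W.reshape(-1,3)
    f=q[np.all((q>[.38,-.33,.09])&(q<[.6,-.1,.103]),1)]; print("panel",[np.percentile(f[abs(f[:,1]-y)<.012,0],3).round(4) if (abs(f[:,1]-y)<.012).any() else None for y in(-.3,-.28,-.15,-.12)])
    for n in("mat",):
        if n in o and len(o[n])>5:
            r=cv2.minAreaRect(o[n][:,:2].astype(np.float32)); print(n,np.round(r[0],3),np.round(r[1],3),r[2])
    q=q[np.all((q>[.37,.06,.03])&(q<[.5,.18,.06]),1)]
    if len(q): r=cv2.minAreaRect(q[:,:2].astype(np.float32)); print("moulding",np.round(r[0],3),np.round(r[1],3),r[2])
E
python3 e.py; python3 g.py 0 .43 .116 .2
```

```text
top mat 0.57 [327. 201. 354. 235.] med [ 0.561 -0.264  0.044] lo [ 0.515 -0.305  0.036] hi [ 0.608 -0.223  0.053]
top boss 0.7 [302. 212. 316. 227.] med [ 0.553 -0.16   0.064] lo [ 0.528 -0.186  0.05 ] hi [ 0.577 -0.136  0.074]
top moulding 0.5 [218. 246. 246. 266.] med [0.432 0.122 0.036] lo [0.403 0.09  0.009] hi [0.461 0.153 0.048]
panel [np.float64(0.4828), np.float64(0.483), np.float64(0.4762), np.float64(0.4765)]
mat [ 0.562 -0.265] [0.099 0.092] 2.935173273086548
moulding [0.431 0.118] [0.079 0.032] 46.119117736816406
side mat 0.64 [212. 132. 244. 160.] med [ 0.542 -0.269  0.046] lo [ 0.515 -0.306  0.041] hi [ 0.571 -0.233  0.05 ]
side boss 0.54 [238. 160. 256. 177.] med [ 0.554 -0.161  0.067] lo [ 0.529 -0.188  0.053] hi [ 0.573 -0.139  0.074]
side moulding 0.56 [335. 186. 352. 217.] med [0.435 0.115 0.037] lo [0.401 0.082 0.008] hi [0.465 0.147 0.046]
panel [np.float64(0.482), np.float64(0.4815), np.float64(0.4765), np.float64(0.4757)]
mat [ 0.543 -0.265] [0.06  0.094] 3.469067096710205
moulding [0.431 0.113] [0.08 0.03] 46.10771942138672
t 19.675 now [ 0.3728 -0.1834  0.2366] yaw 1.89 tilt z [-0.002  0.002 -1.   ] F [-0.1 -0.2 -0.5] w 59.8 ff 0.0
[0.2684, -1.1893, 0.1485, np.float64(0.0105)]
```

View pics/side4.png

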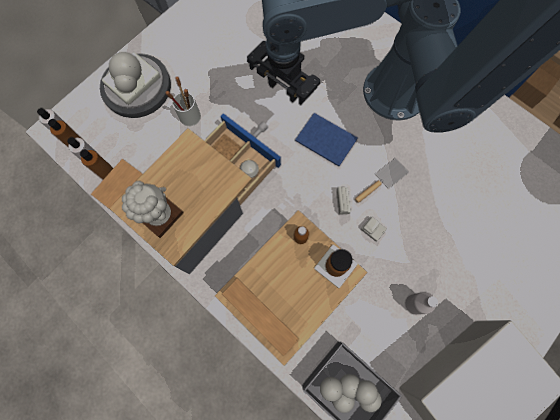

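Side view: drawer fully open, mat in the far (–y) compartment (230,147), boss (249,168), jar upright on the tile (340,262). Next the moulding.

Call:
apply_moves(increments=[[[70,0.05,-0.2,0,-0.05],[70,0.1,-0.4,0,-0.1],[70,0.15,-0.6,0,-0.15],[70,0.2,-0.8,0.1,-0.2],[70,0.26,-0.98,0.2,-0.242],[70,0.26,-0.98,0.25,-0.242],[70,0.26,-0.98,0.25,-0.242],[70,0.26,-0.98,0.25,-0.242]]])

```text
clock: 20.68
eef_pos: [0.4306, 0.0622, 0.176]
ee_rot: [0.923, 0.385, -0.0, 0.0]
contact_force: [-0.5, -0.1, -0.3]
width: 0.795
finger_force: 0.0
```

```bash
python3 g.py 45.5 .431 .1155 .1 .431 .1155 .004;  python3 - <<'E'
from h import *
W=np.load("top3.npy").reshape(-1,3);S=np.load("side3.npy").reshape(-1,3)
for w in(W,S):
    q=w[np.all((w>[.37,.05,.017])&(w<[.5,.19,.06]),1)]; r=cv2.minAreaRect(q[:,:2].astype(np.float32)); print(np.round(r[0],3),np.round(r[1],3),r[2])
    u=np.array([.701,.713]);v=np.array([-.713,.701]); d=q[:,:2]-[.431,.1155]
    print("along",np.percentile(d@u,[2,98]).round(3),"across",np.percentile(d@v,[2,98]).round(3))
E
```

```text
t 20.675 now [0.4306 0.0622 0.176 ] yaw 45.33 tilt z [ 0. -0. -1.] F [-0.5 -0.1 -0.3] w 69.9 ff 0.0
[0.153, -0.1488, 0.3039, np.float64(-0.001)]
[0.153, -0.1489, 0.6879, np.float64(-0.001)]
[0.412 0.138] [0.078 0.086] 42.9068603515625
along [-0.037  0.04 ] across [-0.013  0.067]
[0.411 0.133] [0.08  0.088] 45.579559326171875
along [-0.04   0.037] across [-0.017  0.063]
```

```bash
python3 - <<'E'
from h import *
u=np.array([.701,.713]);v=np.array([-.713,.701])
for n in("top0","top3","side3"):
    w=np.load(n+".npy").reshape(-1,3)
    q=w[np.all((w>[.33,.03,.008])&(w<[.52,.2,.06]),1)]; d=q[:,:2]-[.431,.1155]; a=d@u;b=d@v
    for lo in np.arange(-.06,.08,.01):
        k=(b>=lo)&(b<lo+.01)&(abs(a)<.06); print(n,round(lo,2),k.sum(),"a",np.round([a[k].min(),a[k].max()],3) if k.any() else "","near0:",(k&(abs(a)<.012)).sum(),"zmax",q[k,2].max().round(3) if k.any() else "")
E
```

```text
top0 -0.06 6 a [-0.023  0.036] near0: 2 zmax 0.011
top0 -0.05 8 a [-0.048  0.021] near0: 2 zmax 0.012
top0 -0.04 8 a [-0.043  0.013] near0: 1 zmax 0.013
top0 -0.03 2 a [-0.043  0.024] near0: 0 zmax 0.009
top0 -0.02 33 a [-0.053  0.04 ] near0: 9 zmax 0.05
top0 -0.01 66 a [-0.052  0.053] near0: 18 zmax 0.055
top0 0.0 64 a [-0.037  0.058] near0: 18 zmax 0.048
top0 0.01 61 a [-0.037  0.042] near0: 20 zmax 0.035
top0 0.02 5 a [-0.046  0.041] near0: 0 zmax 0.02
top0 0.03 3 a [-0.043  0.041] near0: 0 zmax 0.013
top0 0.04 23 a [-0.058  0.049] near0: 13 zmax 0.026
top0 0.05 20 a [-0.043  0.031] near0: 13 zmax 0.024
top0 0.06 22 a [-0.037  0.039] near0: 10 zmax 0.028
top0 0.07 20 a [-0.055 -0.007] near0: 3 zmax 0.03
top0 0.08 20 a [-0.039 -0.008] near0: 2 zmax 0.027
top3 -0.06 4 a [-0.052  0.013] near0: 2 zmax 0.012
top3 -0.05 5 a [-0.02   0.052] near0: 0 zmax 0.014
top3 -0.04 2 a [-0.01   0.021] near0: 1 zmax 0.012
top3 -0.03 7 a [-0.03  0.06] near0: 0 zmax 0.012
top3 -0.02 34 a [-0.038  0.045] near0: 10 zmax 0.051
top3 -0.01 63 a [-0.038  0.04 ] near0: 18 zmax 0.057
top3 0.0 65 a [-0.039  0.
[... 416 characters left out ...]
0: 4 zmax 0.027
side3 -0.06 0 a  near0: 0 zmax 
side3 -0.05 0 a  near0: 0 zmax 
side3 -0.04 0 a  near0: 0 zmax 
side3 -0.03 0 a  near0: 0 zmax 
side3 -0.02 110 a [-0.041  0.038] near0: 32 zmax 0.05
side3 -0.01 79 a [-0.041  0.038] near0: 18 zmax 0.046
side3 0.0 74 a [-0.041  0.038] near0: 19 zmax 0.043
side3 0.01 57 a [-0.042  0.037] near0: 15 zmax 0.033
side3 0.02 0 a  near0: 0 zmax 
side3 0.03 3 a [-0.007 -0.003] near0: 3 zmax 0.018
side3 0.04 23 a [-0.023  0.003] near0: 18 zmax 0.025
side3 0.05 22 a [-0.024  0.001] near0: 12 zmax 0.024
side3 0.06 24 a [-0.03  -0.004] near0: 8 zmax 0.023
side3 0.07 27 a [-0.044 -0.011] near0: 1 zmax 0.024
side3 0.08 22 a [-0.043 -0.019] near0: 0 zmax 0.025
```

```bash
python3 g.py 45.5 .443 .129 .1 .443 .129 .004;python3 -c "
from h import *; print(env.sense()['q'].round(2))"
```

```text
t 20.675 now [0.4306 0.0622 0.176 ] yaw 45.33 tilt z [ 0. -0. -1.] F [-0.5 -0.1 -0.3] w 69.9 ff 0.0
[0.2251, -0.1527, 0.3039, np.float64(-0.001)]
[0.2252, -0.1528, 0.6879, np.float64(-0.001)]
[-0.13 -0.07  2.01 -0.    1.21  0.65]
```

Call:
apply_moves(increments=[[[52,0.1,-0.07,0.1,0],[52,0.225,-0.153,0.25,0],[52,0.225,-0.153,0.4,0],[52,0.225,-0.153,0.45,0],[52,0.225,-0.153,0.5,0]]])

```text
clock: 21.3
eef_pos: [0.4437, 0.1295, 0.0513]
ee_rot: [0.923, 0.386, 0.001, 0.0]
contact_force: [-0.4, -0.3, -0.0]
width: 0.588
finger_force: 0.0
```

Call:
apply_moves(increments=[[[52,0,0,0.07,0],[52,0,0,0.14,0],[52,0,0,0.184,0],[52,0,0,0.188,0],[52,0,0,0.188,0],[30,0,0,0.188,0],[30,0,0,0.188,0],[30,0,0,0.188,0],[30,0,0,0.188,0]]], squeeze=40)

```text
clock: 22.42
eef_pos: [0.4429, 0.1304, 0.0042]
ee_rot: [0.922, 0.387, 0.0, 0.0]
contact_force: [-0.5, -1.4, 5.6]
width: 0.382
finger_force: 40.0
```

Call:
apply_moves(increments=[[[30,0,0,-0.06,0],[30,0,0,-0.2,0],[30,0,0,-0.36,0],[30,0,0,-0.54,0],[30,0,0,-0.72,-0.05],[30,0,0,-0.86,-0.1],[30,0,0,-0.9,-0.15],[30,0,0,-0.9,-0.2],[30,0,0,-0.9,-0.25],[30,0,0,-0.9,-0.3]]], squeeze=45)

```text
clock: 23.68
eef_pos: [0.4418, 0.1304, 0.229]
ee_rot: [0.644, 0.765, -0.0, -0.0]
contact_force: [0.2, -0.4, -2.4]
width: 0.382
finger_force: 45.0
```

```bash
python3 g.py 181.9 .46 -.1 .229
```

```text
t 23.675 now [0.4418 0.1304 0.229 ] yaw 99.78 tilt z [-0.001  0.    -1.   ] F [ 0.2 -0.4 -2.4] w 33.6 ff 45.0
[-0.9206, -0.0847, -0.0002, np.float64(-0.4562)]
```

Call:
apply_moves(increments=[[[30,-0.1,-0.01,0,-0.05],[30,-0.2,-0.02,0,-0.1],[30,-0.3,-0.03,0,-0.15],[30,-0.42,-0.04,0,-0.2],[30,-0.54,-0.05,0,-0.25],[30,-0.66,-0.06,0,-0.3],[30,-0.78,-0.07,0,-0.35],[30,-0.9,-0.085,0,-0.4],[30,-0.92,-0.085,0,-0.45],[30,-0.92,-0.085,0,-0.458]]])

```text
clock: 24.92
eef_pos: [0.4589, -0.1002, 0.2288]
ee_rot: [-0.016, 1.0, 0.0, -0.0]
contact_force: [-0.1, 0.1, -2.4]
width: 0.382
finger_force: 45.0
```

```bash
python3 g.py 181.9 .543 -.2655 .2 .543 -.2655 .1 .543 -.2655 .048; python3 -c "
from h import *
im,W,o=look('side',['moulding','mat'],'s5')
im,W,o=look('top',['moulding','mat'],'t5')"
```

```text
t 24.925 now [ 0.4589 -0.1002  0.2288] yaw -178.14 tilt z [-0.001  0.    -1.   ] F [-0.1  0.1 -2.4] w 33.6 ff 45.0
[-0.315, -0.6717, 0.1149, np.float64(-0.0002)]
[-0.3152, -0.6719, 0.5149, np.float64(-0.0002)]
[-0.3153, -0.672, 0.7229, np.float64(-0.0002)]
side moulding 0.64 [321. 252. 354. 278.] med [0.643 0.224 0.296] lo [0.615 0.2   0.204] hi [0.662 0.249 0.3  ]
side mat 0.88 [212. 134. 243. 160.] med [ 0.543 -0.269  0.046] lo [ 0.515 -0.306  0.042] hi [ 0.571 -0.234  0.05 ]
top moulding none
top mat 0.88 [328. 202. 351. 232.] med [ 0.564 -0.261  0.045] lo [ 0.519 -0.301  0.037] hi [ 0.608 -0.223  0.053]
```

View pics/s5.png

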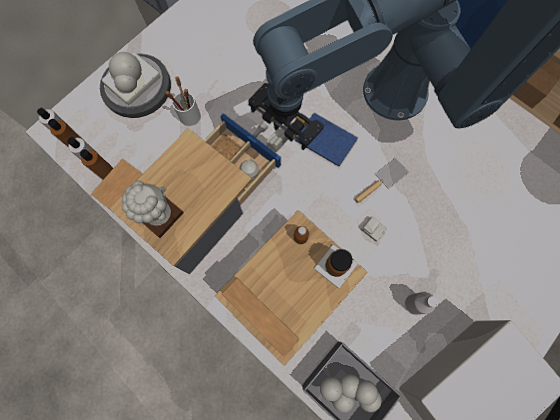

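Moulding is held at (282,133) with the mat compartment free at (230,147). Move over and lower.

Call:
apply_moves(increments=[[[30,-0.05,-0.15,0,0],[30,-0.12,-0.3,0,0],[30,-0.2,-0.5,0,0],[30,-0.295,-0.671,0,0],[30,-0.295,-0.671,0.1,0],[30,-0.295,-0.671,0.25,0],[30,-0.295,-0.671,0.4,0],[30,-0.295,-0.671,0.5,0],[30,-0.295,-0.671,0.5,0]]])

```text
clock: 26.35
eef_pos: [0.5373, -0.2637, 0.1012]
ee_rot: [-0.017, 1.0, 0.002, -0.002]
contact_force: [-0.4, 0.2, -1.5]
width: 0.381
finger_force: 45.0
```

```bash
python3 g.py 181.9 .538 -.2655 .048
```

```text
t 26.35 now [ 0.5373 -0.2637  0.1012] yaw -178.09 tilt z [-0.004  0.003 -1.   ] F [-0.4  0.2 -1.5] w 33.5 ff 45.0
[-0.0035, -0.0081, 0.2129, np.float64(0.0001)]
```

Call:
apply_moves(increments=[[[30,0,-0.003,0.08,0],[30,0,-0.003,0.15,0],[30,0,-0.003,0.195,0],[30,0,-0.003,0.208,0],[30,0,-0.003,0.214,0],[30,0,-0.003,0.218,0],[30,0,-0.003,0.218,0]]])

```text
clock: 27.22
eef_pos: [0.539, -0.2661, 0.0497]
ee_rot: [-0.017, 1.0, -0.0, 0.0]
contact_force: [-0.2, 0.8, -2.3]
width: 0.384
finger_force: 45.0
```

Call:
apply_moves(increments=[[[30,0,0,0.004,0],[30,0,0,0.008,0],[30,0,0,0.008,0]]], squeeze=20)

```text
clock: 27.6
eef_pos: [0.5393, -0.2661, 0.0482]
ee_rot: [-0.017, 1.0, -0.0, 0.001]
contact_force: [-1.7, 2.1, 4.6]
width: 0.383
finger_force: 20.0
```

Call:
apply_moves(increments=[[[40,0,0,-0.002,0],[46,0,0,-0.002,0],[46,0,0,-0.002,0],[46,0,0,-0.002,0],[46,0,0,-0.05,0],[46,0,0,-0.15,0],[46,0,0,-0.3,0],[46,0,0,-0.5,0],[46,0.2,0,-0.7,0],[46,0.4,0,-0.8,0]]])

```text
clock: 28.85
eef_pos: [0.4398, -0.2698, 0.2499]
ee_rot: [-0.017, 1.0, -0.002, 0.001]
contact_force: [-0.2, -0.7, 0.3]
width: 0.522
finger_force: 0.0
```

Call:
apply_moves(increments=[[[46,0.2,0,0,0],[46,0.35,0,0,0],[46,0.35,0,0,0]]])

```text
clock: 29.22
eef_pos: [0.351, -0.2724, 0.2477]
ee_rot: [-0.016, 1.0, -0.001, 0.0]
contact_force: [0.2, -0.7, 0.3]
width: 0.52
finger_force: 0.0
```

```bash
sed -i 's/"mat","boss","moulding"/"mat","boss","moulding","jar","tile"/;s/"4"/"6"/;s/\[.37,.06,.03\]/[.48,-.32,.068]/;s/\[.5,.18,.06\]/[.62,-.22,.1]/' e.py; python3 e.py
```

```text
top mat 0.7 [326. 202. 353. 234.] med [ 0.566 -0.247  0.044] lo [ 0.518 -0.304  0.035] hi [ 0.61  -0.221  0.053]
top boss 0.49 [301. 213. 319. 226.] med [ 0.554 -0.16   0.065] lo [ 0.53  -0.186  0.048] hi [ 0.577 -0.136  0.077]
top moulding 0.55 [331. 207. 348. 232.] med [ 0.555 -0.261  0.08 ] lo [ 0.519 -0.279  0.061] hi [ 0.592 -0.245  0.092]
top jar 0.58 [283. 104. 367. 259.] med [ 0.721 -0.199  0.183] lo [ 0.485 -0.321  0.035] hi [ 0.894 -0.088  0.333]
top tile 0.52 [182. 180. 211. 207.] med [0.614 0.208 0.192] lo [0.595 0.187 0.182] hi [0.671 0.265 0.263]
panel [np.float64(0.4826), np.float64(0.4833), np.float64(0.4784), np.float64(0.4764)]
mat [ 0.564 -0.262] [0.096 0.091] 2.484243154525757
moulding [ 0.55 -0.27] [0.099 0.139] 89.8878173828125
side mat 0.55 [213. 133. 243. 158.] med [ 0.541 -0.252  0.046] lo [ 0.515 -0.314  0.04 ] hi [ 0.571 -0.232  0.073]
side boss 0.6 [240. 164. 256. 176.] med [ 0.555 -0.161  0.067] lo [ 0.531 -0.19   0.052] hi [ 0.573 -0.14   0.074]
side moulding 0.69 [214. 132. 239. 159.] med [ 0.549 -0.255  0.081] lo [ 0.517 -0.283  0.052] hi [ 0.582 -0.248  0.095]
side jar 0.55 [324. 249. 352. 279.] med [0.642 0.223 0.296] lo [0.612 0.198 0.192] hi [0.661 0.248 0.3  ]
side tile 0.74 [214. 132. 243. 159.] med [ 0.537 -0.247  0.046] lo [ 0.516 -0.312  0.041] hi [ 0.565 -0.234  0.051]
panel [np.float64(0.4836), np.float64(0.4828), np.float64(0.4767), np.float64(0.4756)]
mat [ 0.558 -0.274] [0.085 0.094] 89.59341430664062
moulding [ 0.533 -0.27 ] [0.103 0.1  ] 0.4838419556617737
```

View pics/side6.png

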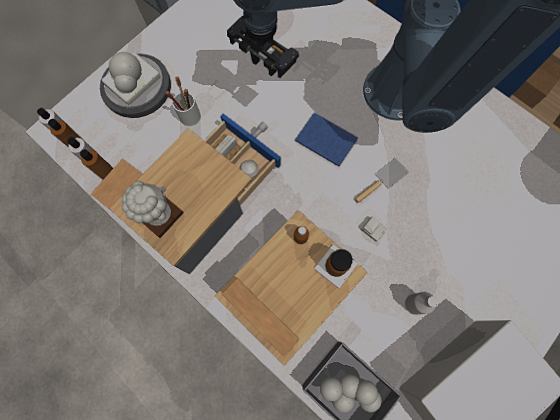

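The moulding lies on the mat (228,146), the boss is in place (249,168), the drawer is at its stop and the jar is upright on the tile (340,262). Handing in.

```bash
python3 -c "
from cell import env; print(env.hand_in())"
```

```text
the job is handed in; nothing more can be done
None
```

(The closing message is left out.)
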